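# Spin the drainer basket steadily and stop it at the spout

## Task

Drain the rinsed potatoes: take the spinner's crank by its knob and bring the basket up to 24 turns a minute anticlockwise (seen from above), keep it there, between 21 and 26.5, for five seconds without a break, then bring it to rest with the basket's lip right over the bowl's spout and let go. Work it by the crank only: never race the basket above 31 turns a minute or swing it backwards, do not touch the basket itself, and leave the drag block in its pocket and the other kitchen things where they stand. The drive slips and the drag is never the same twice, so go by the basket's own speed, not the crank's.

Things in the scene. Friction and masses are not known exactly. Their poses are not given: they have to be found in the camera images.
- spinner: Steel bowl of the spinner, fixed to the worktop: 252 mm across, 116 mm high, with a steel spout 52 mm wide at its rim that reaches 180 mm from the axis. Origin on the upright turning axis at worktop height, x axis towards the spout. Inside it turns the basket, above that the crank, both about this axis.
- axis (a point): Point on the spinner's upright turning axis, 195 mm above the worktop, at the level where the knob is gripped. Fixed.
- grip (a point): Middle of the crank's black knob, an upright cylinder 30 mm in diameter from 172 to 216 mm above the worktop; this point is 195 mm up and 55 mm from the axis. The knob turns freely on its pin: hold it fast from above, without turning the hand, and move the hand round the axis in a level circle, without end. The grey arm below it tops out at 169 mm, the basket at 128 mm.
- basket (a joint): Angle of the basket, rad, positive anticlockwise from above, counting on over full turns; 0 or any multiple of 2 pi: lip over spout. Moment of inertia nominally 0.018 kg m2 (the load varies). Drag nominally 0.017 N m of dry friction, mostly from the drag block, hidden: from a third to twice as much, plus 0.002 N m per rad/s. With the crank let go it coasts to a stop and stays there.
- crank (a joint): Angle of the crank relative to the basket, rad, positive anticlockwise; at 0 the arm points to the lip. The crank drives the basket only through a slipping drive: torque on the basket = 0.018 N m per rad/s by which the crank is faster (it brakes when slower); time constant about 0.9 s. At a steady 24 turns a minute (2.5 rad/s) the crank runs nominally 1.2 rad/s faster than the basket.
- lip (a point): Point on the middle of the basket's lip, a flat white tab 36 mm wide that sticks out from the rim over the bowl's edge to 148 mm from the axis; 135 mm from the axis, 125 mm above the worktop, turning with the basket. The basket is white plastic, loaded with potatoes, together nominally 3 kg; rim 220 mm across, 128 mm above the worktop. Not to be touched.
- drag_block: Black rubber block, 34 x 34 x 30 mm, lying loose on the basket's rim in an open steel pocket on the bowl's bracket, opposite the spout, 100 mm from the axis; its top 158 mm above the worktop. Its weight rubs on the rim as the basket turns. Origin at the centre of its underside. Leave it in its pocket.
- spout (a point): Point over the middle of the bowl's spout, 135 mm from the axis and 125 mm above the worktop: where the lip's point must come to rest. Fixed to the bowl.
- pepper_mill: Bystander: dark wooden mill, 54 mm across, 163 mm high, standing beside the spinner; origin at the centre of its underside.
- salt_mill: Bystander: aluminium mill of the same shape and size as the pepper mill; origin at the centre of its underside.
- mug: Bystander: white mug, 80 mm across, 90 mm high; origin at the centre of its underside.
- oil_bottle: Bystander: green glass bottle, 66 mm across, 200 mm high; origin at the centre of its underside.
- jar: Bystander: clear jar with a steel cap, 90 mm across, 130 mm high; origin at the centre of its underside.
- bowl: Bystander: white bowl, 140 mm across, 60 mm high; origin at the centre of its underside.
- spoon: Bystander: wooden spoon lying flat, 240 mm long.

How it is judged:
By the outcome, as a careful person would: the job done as asked, in the order asked, and still so for the second after the job is handed in, with the robot touching nothing.
It also fails if it takes over 61 s, if anything falls off the work surface, if the arm or the gripper's body presses on something with over 40 N, if the wrist force passes 120 N, or if a joint passes its speed limit or range.

## Robot

A 6-joint arm with a two-finger parallel gripper is mounted at the origin on the work surface. World frame = base frame: x ahead of the robot, y to its left, z up, the work surface at z = 0. Lengths are in m, angles in rad, forces in N, time in s.
With the tool pointing down it reaches from about 0.25 to 0.725 m from the base axis. Payload 4 kg.
Tool frame: the origin (TCP) lies midway between the tips of the shut fingers; the grasp point (between the pads) lies 19 mm behind it (bot.grip_depth is the distance from the TCP to the grasp point, in m); z points along the fingers, y is the line along which they close (so a half turn about z gives the same grasp; the last joint's range is limited). The gripper opens to 85 mm and grips with 20 to 120 N. Pads are 22 mm wide; open, the fingers measure 114 mm over their backs; the gripper's body (76 mm by 85 mm) begins 54 mm behind the grasp point. The pads swing forward as they close: fully open they stand 13 mm farther back than shut.
Start: joints at [1.203, 0.241, 0.005, 1.335, 0, 1.571], TCP at [0.18, 0.467, 0.231] pointing down, gripper open.
Joint ranges: [-2.72, 2.72], [-1.05, 1.87], [-1.09, 1.28], [-1.99, 2.15], [-1.42, 1.44], [-3.14, 3.14]. Speed limits (rad/s): [2.79, 2.79, 3.14, 3.14, 3.14, 3.14].

## Interface

Orientations are given as a unit quaternion [x, y, z, w].
In Python, from workcell import bot gives the robot as it stands.
- The arm moves only by the shell command python3 -m creep 'ROWS'. ROWS is JSON, one flat list of numbers, 5 for each row, row after row: the shift along the world's x, y, z in m, then the turn about the world's z in rad, then the finger opening in m, from 0 to 0.0854. In form: [x, y, z, twist, claw, x, y, z, twist, claw, ...]. A call has 1 to 10 rows; each row is the pose to reach, as a shift and turn from the pose commanded when the call began; what a row does not reach only later rows make up. A row lasts 1/12 s, in which the tool goes at most 41.7 mm and 7.16 degrees, less where a joint would pass 70% of its speed; a pose out of reach is approached as far as the arm can. A call with a gripper value outside its range is refused whole. The fingers move at their own pace and stop on an object; the grip force is fixed at half the most. Time passes only in rows, so rows that repeat a pose let the fingers close. It gives the time, the measured TCP pose, the force, the opening and the grip force at its end, in the units of the state.
- bot.get_obs(): the state, without advancing time (a new reading comes with each control period).
- bot.camera(name): name is "side" or "top" or "wrist"; returns a dict with "pixels" (420x560x3 uint8, red, green, blue), "camera_matrix" (3x3 intrinsics, pixels), "dist_coeffs" ([k1, k2, p1, p2, k3] as OpenCV has them; the pictures are not rectified), "extrinsics" (4x4, takes a point from world to camera coordinates); the wrist camera has in their place "T_tool_cam" (4x4, takes a point from camera to tool coordinates, whose origin is the TCP and whose axes are the flange's). Camera axes: x right, y down, z forward; pixel columns grow to the right and rows downward; lengths in m; the calibration is good to about 2 mm. A picture is of the moment at which its call begins: read the wrist's pose just before it. There is no depth.
- bot.job_done(): hands the job in; it is judged then, once.
Trained networks look in the newest picture that a camera, given by its name, has taken for a name from the list of things; names that differ only in an ending like _2 or _b are one class to them, and where a whole thing is asked for, a point or a joint stands for the part that bears it (a point fixed in the world has none). Each returns a list of dicts, best first, with "score" (0 to 1); they miss things now and then, are a little off and sometimes report something else, mostly with a low value. They report only what shows in the picture. A call takes as long as a camera call.
- bot.look_for(camera, thing): "centre" ([column, row] as shares, 0 to 1, of the picture: columns of its width, rows of its height, amid what is visible of it).
- bot.place_of(camera, thing): "centre" ([column, row] as shares, 0 to 1, of the picture: columns of its width, rows of its height: a listed point, or the origin of a listed thing).
The state is a dict: "clock": time; "joint_pos": joint angles; "joint_vel": joint speeds; "tau": joint torques, N m; "eef_pos": TCP position; "tool_rot": TCP orientation; "ft_force": force on the tool from outside, world axes, zero at the start; "ft_torque": the same for the moment, N m; "grip_width": finger opening in m; "grasp_force": force on a finger pad.
Only numpy, scipy, OpenCV 4.12 (cv2) and the standard library are available. Lean on these libraries where they do the work, as an engineer would, in place of code of your own. Each camera call takes 0.05 s, during which the arm holds its last target. There are 200 camera calls.

## Working session

There is one attempt and no reset: what is moved stays moved. The work goes in short steps, Python scripts to look and compute and a shell command to move; the robot and the scene stay as the last step left them, time stands still between calls to the robot, and variables do not carry over. Pictures are saved under pics/ and viewed, at most 10 in all, crops included, and the job is handed in when it is done.

```bash
mkdir -p pics; ls; cat > h.py <<'E'
import numpy as np, cv2
from workcell import bot
S=np.array([560,420.])
def cam(n):
    c=bot.camera(n); K=np.array(c["camera_matrix"]);D=np.array(c["dist_coeffs"])
    return c,K,D,np.array(c.get("extrinsics",np.eye(4)))
def ray(px,K,D,E):
    u=cv2.undistortPoints(np.array([[px]],float),K,D)[0,0]
    R=E[:3,:3];t=E[:3,3]
    return -R.T@t, R.T@np.array([u[0],u[1],1.])
def atz(px,z,K,D,E):
    o,d=ray(px,K,D,E); return o+d*(z-o[2])/d[2]
def tri(rays):
    A=np.zeros((3,3));b=np.zeros(3)
    for o,d in rays:
        d=d/np.linalg.norm(d);P=np.eye(3)-np.outer(d,d);A+=P;b+=P@o
    x=np.linalg.solve(A,b)
    return x,[float(np.linalg.norm(np.cross(x-o,d/np.linalg.norm(d)))) for o,d in rays]
E
python3 - <<'E'
from h import *
np.set_printoptions(precision=4,suppress=True)
o=bot.get_obs();print(o['clock'],o['eef_pos'],o['tool_rot'])
R={}
ims=[]
for n in("top","side"):
    c,K,D,E=cam(n);cv2.imwrite(f"pics/{n}0.png",c["pixels"][:,:,::-1])
    for t in("axis","grip","lip","spout","spinner","drag_block","pepper_mill","salt_mill","mug","oil_bottle","jar","bowl"):
        r=bot.place_of(n,t)
        if r:
            p=np.array(r[0]["centre"])*S;R.setdefault(t,[]).append(ray(p,K,D,E));z={'axis':.195,'grip':.195,'lip':.125,'spout':.125,'drag_block':.128}.get(t,0)
            print(n,t,p,r[0]["score"],atz(p,z,K,D,E),len(r))
for t,v in R.items():
    if len(v)>1:print(t,*tri(v))
print(bot.get_obs()['clock'])
E
```

```text
pics
0.0 [0.1796 0.466  0.2304] [ 0.1829  0.9831 -0.001  -0.0002]
top axis [318.976 206.598] 0.69 [ 0.5879 -0.0454  0.195 ] 2
top grip [306.88 214.2 ] 0.59 [ 0.5627 -0.0075  0.195 ] 1
top lip [327.208 250.992] 0.75 [ 0.4473 -0.0783  0.125 ] 3
top spout [323.512 167.202] 0.72 [ 0.7273 -0.0602  0.125 ] 2
top spinner [316.904 207.816] 0.92 [ 0.6007 -0.0447  0.    ] 2
top drag_block [315.112 238.896] 0.69 [ 0.4863 -0.0372  0.128 ] 1
top pepper_mill [318.584 235.62 ] 0.72 [ 0.5008 -0.0529  0.    ] 4
top salt_mill [321.888 167.286] 0.74 [ 0.7487 -0.0596  0.    ] 2
top mug [383.376 214.704] 0.81 [ 0.5817 -0.285   0.    ] 1
top oil_bottle [434.    197.316] 0.91 [ 0.6496 -0.4705  0.    ] 1
top jar [152.992 245.784] 0.61 [0.4472 0.5491 0.    ] 2
top bowl [435.68 197.19] 0.73 [ 0.6502 -0.4768  0.    ] 2
side axis [287.112 216.804] 0.9 [ 0.584 -0.05   0.195] 1
side grip [269.92  207.606] 0.57 [0.568  0.0059 0.195 ] 1
side lip [264.208 260.694] 0.93 [ 0.4582 -0.0842  0.125 ] 1
side spout [315.784 198.996] 0.65 [ 0.7139 -0.0506  0.125 ] 2
side spinner [284.424 240.786] 0.85 [ 0.5778 -0.0528  0.   
[... 690 characters left out ...]
-0.0552  0.1253] [0.008140237255281539, 0.00814023725528172]
spinner [ 0.6001 -0.0425 -0.0621] [0.007121870305327972, 0.007121870305327853]
drag_block [ 0.487  -0.0381  0.1043] [0.00032730181907607937, 0.00032730181907596266]
pepper_mill [ 0.4838 -0.0335  0.4874] [0.004709675953340607, 0.004709675953340582]
salt_mill [ 0.557  -0.0247  0.4437] [0.11381325448388946, 0.11381325448388985]
mug [ 0.5784 -0.2799  0.0212] [0.0021727768318337832, 0.0021727768318339537]
oil_bottle [ 0.6441 -0.46    0.0298] [0.002787240357369274, 0.0027872403573693913]
jar [ 0.4491  0.5567 -0.0266] [0.002278955624465178, 0.002278955624465203]
bowl [ 0.6386 -0.6367 -0.6582] [0.09089301917462103, 0.09089301917462088]
1.3
```

View pics/top0.png

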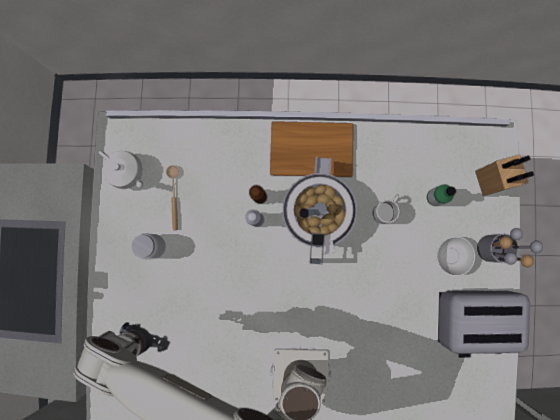

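View pics/side0.png

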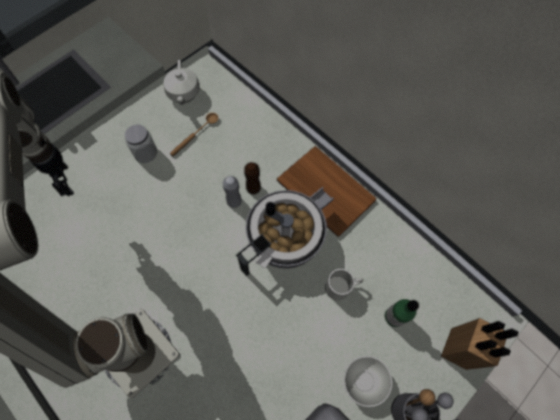

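The top view shows the spinner around (320,210), black knob at (304,213), drag block near (317,240), spout at (323,163), and the mills at (258,193) and (254,217). The side view agrees. The networks' low-score mill fixes on the bracket and spout are wrong. I'll move above the knob and measure more closely with the wrist camera.

```bash
python3 -m creep '[0,0,0.04,0,0.07, 0.02,-0.02,0.08,0,0.07, 0.05,-0.05,0.11,0,0.07, 0.36,-0.44,0.13,0,0.07, 0.36,-0.44,0.13,0,0.07, 0.36,-0.44,0.13,0,0.07, 0.36,-0.44,0.13,0,0.07, 0.36,-0.44,0.13,0,0.07, 0.36,-0.44,0.13,0,0.07, 0.36,-0.44,0.13,0,0.07]'
cat > m.py <<'E'
from h import *
from scipy.spatial.transform import Rotation as Ro
import pickle,sys
np.set_printoptions(precision=4,suppress=True)
o=bot.get_obs();c,K,D,_=cam("wrist")
T=np.eye(4);T[:3,:3]=Ro.from_quat(o['tool_rot']).as_matrix();T[:3,3]=o['eef_pos']
E=np.linalg.inv(T@np.array(c["T_tool_cam"]))
print(o['clock'],o['eef_pos'],o['joint_pos'],np.array(c["T_tool_cam"])[:3,3])
cv2.imwrite(f"pics/w{o['clock']:.2f}.png",c["pixels"][:,:,::-1]);print(f"pics/w{o['clock']:.2f}.png")
try:R=pickle.load(open("r.pkl","rb"))
except:R={}
for t in("axis","grip","lip","spout","drag_block","pepper_mill","salt_mill"):
    r=bot.place_of("wrist",t)
    for q in r[:2]:
        p=np.array(q["centre"])*S;z={'pepper_mill':0,'salt_mill':0,'axis':.195,'grip':.195,'drag_block':.128}.get(t,.125)
        print(t,p,q["score"],atz(p,z,K,D,E))
    if r:R.setdefault(t,[]).append(ray(np.array(r[0]["centre"])*S,K,D,E))
pickle.dump(R,open("r.pkl","wb"))
for t,v in R.items():
    if len(v)>1:print(t,*tri(v))
E
python3 m.py
```

```text
clock: 2.13
eef_pos: [0.4028, 0.1971, 0.3486]
tool_rot: [0.183, 0.983, 0.0, 0.0]
ft_force: [0.7, 0.5, -0.4]
grip_width: 0.0699
grasp_force: 0.0
2.1333 [0.4028 0.1971 0.3486] [0.4549 0.1163 0.1542 1.6078 0.0001 0.8226] [ 0.0777  0.0004 -0.1432]
pics/w2.13.png
lip [ 58.016 305.508] 0.83 [ 0.4573 -0.0817  0.125 ]
drag_block [100.184 316.512] 0.97 [ 0.4856 -0.0424  0.128 ]
salt_mill [297.08  256.788] 0.95 [0.5545 0.177  0.    ]
```

```bash
python3 -m creep '[0.16,-0.2,0.03,0,0.07, 0.16,-0.2,0.03,0,0.07, 0.16,-0.2,0.03,0,0.07, 0.16,-0.2,0.03,0,0.07, 0.16,-0.2,0.03,0,0.07, 0.16,-0.2,0.03,0,0.07, 0.16,-0.2,0.03,0,0.07, 0.16,-0.2,0.03,0,0.07]'; python3 m.py; python3 -m creep '[0.02,-0.04,0,0,0.07, 0.04,-0.08,0.0,0,0.07, 0.05,-0.1,0,0,0.07, 0.05,-0.1,0,0,0.07]'; python3 m.py
```

```text
clock: 3.2
eef_pos: [0.5633, -0.0018, 0.3769]
tool_rot: [0.184, 0.983, -0.0, -0.001]
ft_force: [-0.9, 0.7, -0.0]
grip_width: 0.0698
grasp_force: 0.0
3.2 [ 0.5633 -0.0018  0.3769] [-0.003   0.3759  0.5671  1.7633 -0.0001  0.3661] [ 0.0777  0.0004 -0.1432]
pics/w3.20.png
axis [237.216 225.918] 0.64 [ 0.589  -0.0468  0.195 ]
grip [279.888 183.792] 0.7 [0.5658 0.0044 0.195 ]
lip [161.224  97.104] 0.79 [ 0.4542 -0.0809  0.125 ]
spout [278.6   306.684] 0.83 [ 0.7242 -0.0561  0.125 ]
drag_block [203.504 114.198] 0.82 [ 0.485  -0.0472  0.128 ]
pepper_mill [405.328 159.18 ] 0.88 [0.6408 0.1679 0.    ]
salt_mill [392.112  98.112] 0.66 [0.5546 0.1727 0.    ]
salt_mill [ 19.32 307.02] 0.29 [ 0.6496 -0.468   0.    ]
lip [ 0.4553 -0.0792  0.1289] [0.0009389839164036823, 0.0009389839164037759]
drag_block [ 0.4862 -0.0469  0.1236] [0.0017327297326773295, 0.0017327297326773172]
salt_mill [ 0.5564  0.1755 -0.0067] [0.0012802422997349608, 0.001280242299735034]
clock: 3.93
eef_pos: [0.6132, -0.1054, 0.376]
tool_rot: [0.185, 0.983, -0.001, -0.001]
ft_force: [-1.1, 0.5, -1.2]
grip_width: 0.0697
grasp_forc
[... 438 characters left out ...]
349 0.1638 0.    ]
salt_mill [460.376  26.796] 0.68 [0.5527 0.1721 0.    ]
lip [ 0.4546 -0.0813  0.127 ] [0.0023007358077416725, 0.0009577203249645659, 0.002664897789974181]
drag_block [ 0.4855 -0.0454  0.1263] [0.0018163986950874495, 0.002143386502779165, 0.0009155740247820129]
salt_mill [ 0.5548  0.175  -0.0046] [0.002230023414398624, 0.0010546583954300617, 0.0020744672541424198]
axis [ 0.5872 -0.0469  0.197 ] [0.0013306322991103992, 0.001330632299110499]
grip [0.5677 0.0046 0.1917] [0.0012489921323438175, 0.0012489921323434784]
spout [ 0.7153 -0.0534  0.1388] [0.0006731391026643466, 0.0006731391026642625]
pepper_mill [ 0.638   0.1663 -0.001 ] [0.0033522543247019045, 0.0033522543247019284]
```

```bash
cat > rect.py <<'E'
from h import *
from scipy.spatial.transform import Rotation as Ro
def rect(img,K,D,E,z=.116,s=1.25,half=.2,A=(.5875,-.047)):
    n=int(2*half*1000*s);j,i=np.meshgrid(np.arange(n),np.arange(n))
    # up = +x world, left = +y world
    P=np.stack([A[0]+half-i/s/1000,A[1]+half-j/s/1000,np.full(i.shape,z)],-1).reshape(-1,3)
    r,_=cv2.Rodrigues(E[:3,:3]);u,_=cv2.projectPoints(P,r,E[:3,3],K,D)
    m=u.reshape(n,n,2).astype(np.float32);return cv2.remap(img,m[:,:,0],m[:,:,1],cv2.INTER_LINEAR)
E
python3 - <<'E'
from rect import *
c,K,D,_=cam("wrist")
o=[0.6132,-0.1054,0.376]
T=np.eye(4);T[:3,:3]=Ro.from_quat([.184,.983,0,-.001]).as_matrix();T[:3,3]=[0.5633,-.0018,.3769]
E=np.linalg.inv(T@np.array(c["T_tool_cam"]))
im=rect(cv2.imread("pics/w3.20.png"),K,D,E)
for t in(0,):
    cv2.circle(im,(250,250),158,(0,255,0),1);cv2.line(im,(250,250),(250,20),(0,255,0),1)
cv2.imwrite("pics/r320.png",im)
E
```

```text
(no output)
```

View pics/r320.png

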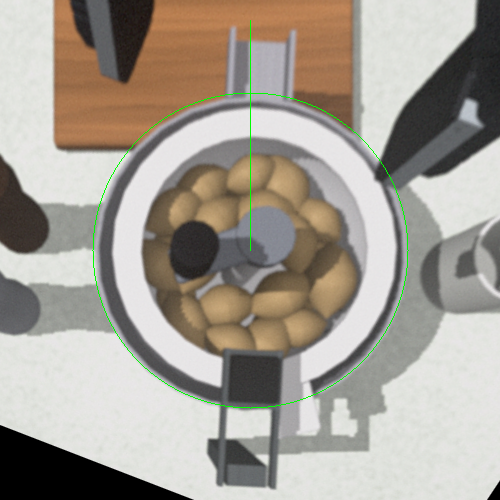

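The rectified view shows the spout centred near (263,45–95), 3.5° clockwise of world x from the axis at (250,250). The bracket and block are near (250,375), the lip peeks out right of the block at about (290,390), and the knob is at (194,250). Heights and radii match the text, so I'm going to the knob.

```bash
python3 -m creep '[-0.02,0.04,-0.02,0,0.055, -0.035,0.08,-0.06,0,0.055, -0.045,0.11,-0.1,0,0.055, -0.045,0.11,-0.12,0,0.055, -0.045,0.11,-0.12,0,0.055]'; python3 - <<'E'
from h import *
from rect import *
o=bot.get_obs();c,K,D,_=cam("wrist");print(o['eef_pos'])
cv2.imwrite("pics/w_pre.png",c["pixels"][:,:,::-1])
T=np.eye(4);T[:3,:3]=Ro.from_quat(o['tool_rot']).as_matrix();T[:3,3]=o['eef_pos']
E=np.linalg.inv(T@np.array(c["T_tool_cam"]))
for t,z in(("grip",.195),("axis",.195),("lip",.125)):
    for q in bot.place_of("wrist",t)[:1]: print(t,q,atz(np.array(q["centre"])*S,z,K,D,E))
a=[]
for n in("top","side"):
    c2=bot.camera(n);a.append(c2["pixels"][90:330,150:440,::-1])
    print(n,bot.place_of(n,"lip")[:1])
w=cv2.resize(c["pixels"][:,:,::-1],(480,360))
im=np.zeros((600,580,3),np.uint8);im[:240]=np.hstack(a);im[240:,:480]=w
cv2.imwrite("pics/pre.png",im)
E
```

```text
clock: 4.8
eef_pos: [0.5597, 0.0121, 0.2504]
tool_rot: [0.181, 0.984, -0.001, -0.008]
ft_force: [-0.3, -0.7, -1.9]
grip_width: 0.0553
grasp_force: 0.0
[0.55973002 0.01213901 0.2504066 ]
grip {'centre': [0.4743, 0.6031], 'score': 0.96} [0.56813511 0.00461349 0.195     ]
lip {'centre': [0.1671, 0.2686], 'score': 0.66} [ 0.45346213 -0.08246999  0.125     ]
top [{'centre': [0.3095, 0.465], 'score': 0.69}]
side [{'centre': [0.4704, 0.6214], 'score': 0.95}]
```

View pics/pre.png

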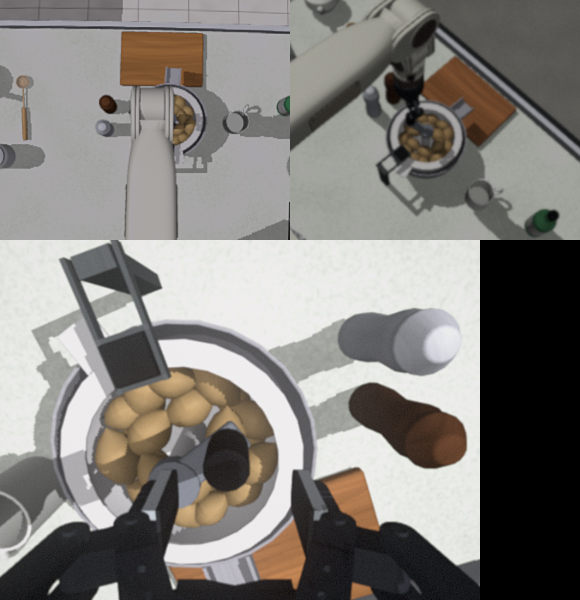

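The side camera sees the basket, lip and spout clearly, with the bowl centred near crop (425,135). The knob sits between the fingers, seen at about (225,460) in the wrist part. Descending.

```bash
python3 -m creep '[0,0,-0.015,0,0.055, 0,0,-0.03,0,0.055, 0,0,-0.045,0,0.055, 0,0,-0.06,0,0.055, 0,0,-0.07,0,0.055, 0,0,-0.074,0,0.055, 0,0,-0.074,0,0.055, 0,0,-0.074,0,0.055]'
```

```text
clock: 5.87
eef_pos: [0.5676, 0.0086, 0.1849]
tool_rot: [0.183, 0.983, 0.0, 0.001]
ft_force: [0.3, -0.7, -0.5]
grip_width: 0.0549
grasp_force: 0.0
```

```bash
python3 -m creep '[0,-0.004,-0.003,0,0.055, 0,-0.004,-0.003,0,0.045, 0,-0.004,-0.003,0,0.035, 0,-0.004,-0.003,0,0.02, 0,-0.004,-0.003,0,0.02, 0,-0.004,-0.003,0,0.02, 0,-0.004,-0.003,0,0.02]'
```

```text
clock: 6.45
eef_pos: [0.5675, 0.0047, 0.1818]
tool_rot: [0.183, 0.983, -0.0, 0.001]
ft_force: [0.8, -0.3, 2.6]
grip_width: 0.0285
grasp_force: 59.4
```

Grasped with only about 1 N side force. Next I'll set up the basket-speed measurement from the side camera and start the crank: 18° per row, about 3.8 rad/s at the crank.

```bash
cat > meas.py <<'E'
from h import *
import json,os
A=np.array([.5877,-.0468]);SP=-3.3
L=json.load(open("log.json")) if os.path.exists("log.json") else []
o=bot.get_obs();c,K,D,E=cam("side")
cv2.imwrite(f"pics/s{o['clock']:.3f}.png",c["pixels"][:,:,::-1])
r=bot.place_of("side","lip")
if r:
    p=np.array(r[0]["centre"])*S;d=atz(p,.125,K,D,E)[:2]-A
    a=(np.degrees(np.arctan2(d[1],d[0]))-SP)%360
    L.append([o['clock'],float(a),float(np.hypot(*d)),r[0]["score"]]);json.dump(L,open("log.json","w"))
    print("t %.3f basket %.1f deg r %.4f score %.2f"%tuple(L[-1]))
    for i in(2,3,4):
        if len(L)>=i:
            dt=L[-1][0]-L[-i][0];da=(L[-1][1]-L[-i][1])%360;print(" since %.2fs: %.1f deg (+360k) rpm:"%(dt,da),[round((da+360*k)/6/dt,1) for k in(0,1,2)])
else:print(o['clock'],"no lip")
k=o['eef_pos'][:2]-A;print("crank r %.4f ang %.1f"%(np.hypot(*k),np.degrees(np.arctan2(k[1],k[0]))),"F",np.round(o['ft_force'],1))
E
python3 meas.py
python3 -m creep '[-0.0044,-0.0019,0,0,0.02, -0.0128,-0.0069,0,0,0.02, -0.025,-0.019,0,0,0.02, -0.0328,-0.0344,0,0,0.02, -0.0355,-0.0514,0,0,0.02, -0.0328,-0.0684,0,0,0.02, -0.025,-0.0837,0,0,0.02, -0.0128,-0.0959,0,0,0.02, 0.0025,-0.1037,0,0,0.02, 0.0195,-0.1064,0,0,0.02]'; python3 meas.py
```

```text
t 6.450 basket 196.3 deg r 0.1432 score 0.93
crank r 0.0553 ang 111.4 F [ 0.8 -0.3  2.6]
clock: 7.38
eef_pos: [0.5859, -0.1032, 0.1818]
tool_rot: [0.184, 0.983, -0.0, -0.0]
ft_force: [-1.3, 3.8, 7.2]
grip_width: 0.0286
grasp_force: 59.9
t 7.383 basket 227.0 deg r 0.1393 score 0.74
 since 0.93s: 30.8 deg (+360k) rpm: [5.5, 69.8, 134.1]
crank r 0.0565 ang -91.8 F [-1.3  3.8  7.2]
```

```bash
python3 -m creep '[0.017,0.0027,0,0,0.02, 0.0323,0.0105,0,0,0.02, 0.0445,0.0227,0,0,0.02, 0.0523,0.038,0,0,0.02, 0.055,0.055,0,0,0.02, 0.0523,0.072,0,0,0.02, 0.0445,0.0873,0,0,0.02, 0.0323,0.0995,0,0,0.02, 0.017,0.1073,0,0,0.02, 0,0.11,0,0,0.02]' | grep -E 'clock|force'; python3 meas.py
python3 -m creep '[-0.017,-0.0027,0,0,0.02, -0.0323,-0.0105,0,0,0.02, -0.0445,-0.0227,0,0,0.02, -0.0523,-0.038,0,0,0.02, -0.055,-0.055,0,0,0.02, -0.0523,-0.072,0,0,0.02, -0.0445,-0.0873,0,0,0.02, -0.0323,-0.0995,0,0,0.02, -0.017,-0.1073,0,0,0.02, 0,-0.11,0,0,0.02]' | grep -E 'clock|force'; python3 meas.py
```

```text
clock: 8.32
ft_force: [-0.4, -9.0, 6.7]
grasp_force: 60.1
t 8.317 basket 298.8 deg r 0.1351 score 0.82
 since 0.93s: 71.7 deg (+360k) rpm: [12.8, 77.1, 141.4]
 since 1.87s: 102.5 deg (+360k) rpm: [9.2, 41.3, 73.4]
crank r 0.0539 ang 92.3 F [-0.4 -9.   6.7]
clock: 9.25
ft_force: [-0.3, 3.6, 5.3]
grasp_force: 60.4
t 9.250 basket 181.8 deg r 0.1063 score 0.54
 since 0.93s: 243.0 deg (+360k) rpm: [43.4, 107.7, 172.0]
 since 1.87s: 314.7 deg (+360k) rpm: [28.1, 60.2, 92.4]
 since 2.80s: 345.5 deg (+360k) rpm: [20.6, 42.0, 63.4]
crank r 0.0564 ang -91.7 F [-0.3  3.6  5.3]
```

```bash
cat > pol.py <<'E'
from h import *
import glob
A=np.array([.5877,-.0468]);SP=-3.3
def polar(img,K,D,E,z=.125):
    a=np.radians(np.arange(0,360,.5)+SP);r=np.arange(.05,.152,.001)
    aa,rr=np.meshgrid(a,r);P=np.stack([A[0]+rr*np.cos(aa),A[1]+rr*np.sin(aa),np.full(aa.shape,z)],-1).reshape(-1,3)
    v,_=cv2.Rodrigues(E[:3,:3]);u=cv2.projectPoints(P,v,E[:3,3],K,D)[0].reshape(*aa.shape,2).astype(np.float32)
    return cv2.remap(img,u[...,0],u[...,1],cv2.INTER_LINEAR)
E
python3 - <<'E'
from pol import *
import pickle
c,K,D,E=cam("side");pickle.dump((K,D,E),open("side.pkl","wb"))
cv2.imwrite(f"pics/s{bot.get_obs()['clock']-.05:.3f}.png",c["pixels"][:,:,::-1])
fs=sorted(glob.glob("pics/s[0-9]*.png"),key=lambda s:float(s[6:-4]));print(fs)
ims=[polar(cv2.imread(f),K,D,E) for f in fs if f!="pics/side0.png"]
cv2.imwrite("pics/pol.png",np.vstack(ims))
print(bot.get_obs()['clock'])
E
```

```text
['pics/s6.450.png', 'pics/s7.383.png', 'pics/s8.317.png', 'pics/s9.250.png', 'pics/s9.350.png']
9.4
```

View pics/pol.png

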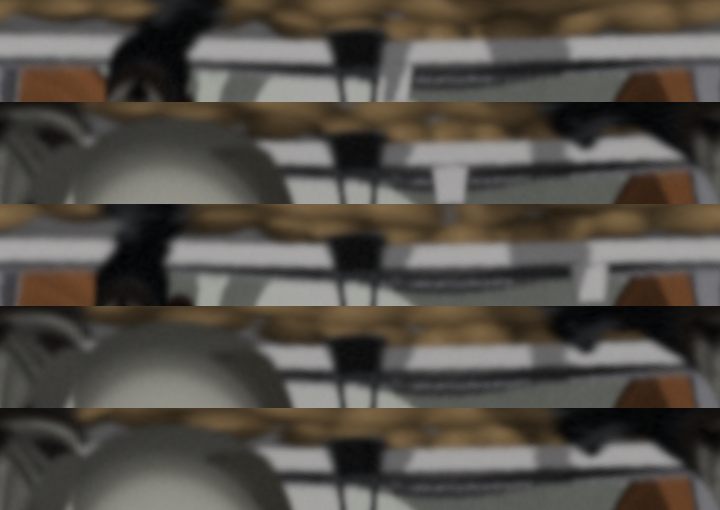

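```bash
cat > fit.py <<'E'
import numpy as np,json,sys
from scipy.optimize import least_squares
# calls: [t_start, [deg per row...]]
def sim(C,J,Tf,t0,a0,ts,dt=1/240):
    # returns angle,w at ts ; T clip for rest
    n=int(round((max(ts)-t0)/dt))+1;wc=np.zeros(n+1)
    for s,rows in C:
        for i,d in enumerate(rows):
            j=int(round((s+i/12-t0)/dt));wc[max(j,0):j+20]=np.radians(d)*12
    a=np.radians(a0);w=0.;out=np.zeros((n+1,2))
    for k in range(n+1):
        out[k]=np.degrees(a),w
        q=.018*(wc[k]-w)-.002*w
        if w<1e-6 and q<Tf: w=0.
        else: w=max(0,w+dt*(q-Tf)/J)
        a+=w*dt
    return np.array([out[int(round((t-t0)/dt))] for t in ts])
def fit(C,obs,t0=6.55):
    ts=[o[0] for o in obs];ang=np.array([o[1] for o in obs])
    def f(p):
        s=sim(C,.018*np.exp(p[0]),.017*np.exp(p[1]),t0,p[2],ts)[:,0]
        return np.r_[(s-ang)/2,p[0]/.15,p[1]/.5,(p[2]-197)/3]
    r=least_squares(f,[0,0,197],diff_step=1e-3);p=r.x
    return .018*np.exp(p[0]),.017*np.exp(p[1]),p[2],r.fun[:len(ts)]*2
C=json.load(open("calls.json"));O=json.load(open("obs.json"))
if __name__=="__main__":
    J,Tf,a0,res=fit(C,O);print("J %.4f Tf %.4f a0 %.1f"%(J,Tf,a0),"res",np.round(res,1))
    print("crank rad/s for 24rpm avg: %.2f (deg/row %.1f)"%((.020*2.513+Tf)/.018,np.degrees((.020*2.513+Tf)/.018)/12))
    te=float(sys.argv[1]); plan=eval(sys.argv[2]) if len(sys.argv)>2 else []
    for s,r in plan: te=max(te,s+len(r)/12)
    ts=np.arange(max(6.55,float(sys.argv[1])-1),te+float(sys.argv[3] if len(sys.argv)>3 else .01),.1)
    for t,(a,w) in zip(ts,sim(C+plan,J,Tf,6.55,a0,ts)):print("%.2f:%.0f/%.1frpm"%(t,a,w*9.549),end="  ")
    print()
E
cat > calls.json <<'E'
[[6.55,[5,10.2,18,18,18,18,18,18,18,18]],[7.4833,[18,18,18,18,18,18,18,18,18,18]],[8.4167,[18,18,18,18,18,18,18,18,18,18]]]
E
echo '[[7.383,226],[8.317,297.5]]' > obs.json
python3 fit.py 9.4 '[[9.4,[18]*10],[10.233,[18]*10]]'
```

```text
J 0.0179 Tf 0.0235 a0 198.1 res [-0.8  0.3]
crank rad/s for 24rpm avg: 4.10 (deg/row 19.6)
8.40:305/13.9rpm  8.50:314/14.2rpm  8.60:322/14.9rpm  8.70:332/15.6rpm  8.80:341/16.2rpm  8.90:351/16.7rpm  9.00:361/17.2rpm  9.10:372/17.6rpm  9.20:382/18.0rpm  9.30:393/16.5rpm  9.40:402/13.6rpm  9.50:410/14.4rpm  9.60:419/15.1rpm  9.70:428/15.8rpm  9.80:438/16.3rpm  9.90:448/16.9rpm  10.00:458/17.3rpm  10.10:469/17.7rpm  10.20:479/18.1rpm  10.30:490/18.4rpm  10.40:502/18.7rpm  10.50:513/19.0rpm  10.60:524/19.2rpm  10.70:536/19.4rpm  10.80:548/19.6rpm  10.90:559/19.8rpm  11.00:571/19.9rpm
```

```bash
sed -i 's/^if r:/r=[q for q in r if .122<np.hypot(*(atz(np.array(q["centre"])*S,.125,K,D,E)[:2]-A))<.152]\nif r:/' meas.py
python3 -m creep '[0.021,0.0042,0,0,0.02, 0.0389,0.0161,0,0,0.02, 0.0508,0.034,0,0,0.02, 0.055,0.055,0,0,0.02, 0.0508,0.076,0,0,0.02, 0.0389,0.0939,0,0,0.02, 0.021,0.1058,0,0,0.02, 0,0.11,0,0,0.02]' | grep -E 'clock|force'
python3 -m creep '[-0.021,-0.0042,0,0,0.02, -0.0389,-0.0161,0,0,0.02, -0.0508,-0.034,0,0,0.02, -0.055,-0.055,0,0,0.02, -0.0508,-0.076,0,0,0.02, -0.0389,-0.0939,0,0,0.02, -0.021,-0.1058,0,0,0.02, 0,-0.11,0,0,0.02]' | grep -E 'clock|force'
python3 -m creep '[0.0188,0.0033,0,0,0.02, 0.0354,0.0129,0,0,0.02, 0.0476,0.0275,0,0,0.02, 0.0542,0.0454,0,0,0.02, 0.0542,0.0646,0,0,0.02, 0.0476,0.0825,0,0,0.02, 0.0354,0.0971,0,0,0.02, 0.0188,0.1067,0,0,0.02, 0,0.11,0,0,0.02]' | grep -E 'clock|force'
python3 meas.py
cat > calls.json <<'E'
[[6.55,[5,10.2,18,18,18,18,18,18,18,18]],[7.4833,[18,18,18,18,18,18,18,18,18,18]],[8.4167,[18,18,18,18,18,18,18,18,18,18]],
[9.4,[22.5,22.5,22.5,22.5,22.5,22.5,22.5,22.5]],[10.0667,[22.5,22.5,22.5,22.5,22.5,22.5,22.5,22.5]],[10.7333,[20,20,20,20,20,20,20,20,20]]]
E
python3 fit.py 11.6
```

```text
clock: 10.07
ft_force: [0.0, -12.6, 7.7]
grasp_force: 60.6
clock: 10.73
ft_force: [-1.1, 6.6, 6.8]
grasp_force: 60.8
clock: 11.48
ft_force: [-0.7, -9.9, 7.2]
grasp_force: 60.9
t 11.483 basket 323.7 deg r 0.1337 score 0.84
 since 2.23s: 141.9 deg (+360k) rpm: [10.6, 37.5, 64.3]
 since 3.17s: 25.0 deg (+360k) rpm: [1.3, 20.3, 39.2]
 since 4.10s: 96.7 deg (+360k) rpm: [3.9, 18.6, 33.2]
crank r 0.0539 ang 92.4 F [-0.7 -9.9  7.2]
J 0.0179 Tf 0.0235 a0 198.1 res [-0.8  0.3]
crank rad/s for 24rpm avg: 4.10 (deg/row 19.6)
10.60:551/25.2rpm  10.70:566/25.6rpm  10.80:581/25.7rpm  10.90:597/25.6rpm  11.00:612/25.5rpm  11.10:627/25.4rpm  11.20:643/25.4rpm  11.30:658/25.3rpm  11.40:673/25.2rpm  11.50:688/24.5rpm  11.60:701/20.7rpm
```

```bash
echo '[[7.383,226],[8.317,297.5],[11.483,683.5]]' > obs.json; python3 fit.py 11.58 '[[11.5833,[22.5]*8],[12.25,[20]*9]]'
cat > snap.py <<'E'
from pol import *
import pickle,sys
K,D,E=pickle.load(open("side.pkl","rb"))
def det(f,base):
    P=lambda g:cv2.GaussianBlur(polar(cv2.imread(g,0),K,D,E),(5,5),0).astype(float)
    x=P(f)-np.min([P(g) for g in base],0);b=np.clip(x[64:96],0,60).mean(0)
    s=np.convolve(np.r_[b[-60:],b,b[:60]],np.ones(33)/33,"same")[60:-60]
    i=int(s.argmax());w=np.arange(-30,31);k=b[(i+w)%720]
    return round(((i+(w*k).sum()/k.sum())/2)%360,1),round(s[i],1),round(float(np.median(s)),1)
if __name__=="__main__":
    B=["pics/s6.450.png","pics/s8.317.png","pics/s11.483.png"]
    if len(sys.argv)>1:
        for f in sys.argv[1:]:print(f,det(f,[g for g in B if g!=f]))
    else:
        t=bot.get_obs()['clock'];c=bot.camera("side");f=f"pics/s{t:.3f}.png";cv2.imwrite(f,c["pixels"][:,:,::-1])
        print(t,det(f,B))
E
python3 snap.py pics/s8.317.png pics/s11.483.png pics/s6.450.png
```

```text
J 0.0177 Tf 0.0238 a0 198.2 res [-0.7  0.2  0. ]
crank rad/s for 24rpm avg: 4.11 (deg/row 19.6)
10.58:546/25.0rpm  10.68:561/25.4rpm  10.78:577/25.6rpm  10.88:592/25.5rpm  10.98:607/25.4rpm  11.08:622/25.3rpm  11.18:638/25.3rpm  11.28:653/25.2rpm  11.38:668/25.1rpm  11.48:683/25.1rpm  11.58:697/21.3rpm  11.68:710/22.0rpm  11.78:723/22.8rpm  11.88:737/23.4rpm  11.98:751/24.1rpm  12.08:766/24.6rpm  12.18:781/25.1rpm  12.28:796/25.4rpm  12.38:811/25.3rpm  12.48:826/25.2rpm  12.58:841/25.2rpm  12.68:857/25.1rpm  12.78:872/25.1rpm  12.88:887/25.0rpm  12.98:902/25.0rpm  
pics/s8.317.png (np.float64(295.7), np.float64(52.1), 0.7)
pics/s11.483.png (np.float64(320.1), np.float64(59.4), 0.7)
pics/s6.450.png (np.float64(198.6), np.float64(41.2), 0.5)
```

```bash

python3 -m creep '[-0.021,-0.0042,0,0,0.02, -0.0389,-0.0161,0,0,0.02, -0.0508,-0.034,0,0,0.02, -0.055,-0.055,0,0,0.02, -0.0508,-0.076,0,0,0.02, -0.0389,-0.0939,0,0,0.02, -0.021,-0.1058,0,0,0.02, 0,-0.11,0,0,0.02]' | grep -E 'clock|ft_f'
python3 -m creep '[0.0188,0.0033,0,0,0.02, 0.0354,0.0129,0,0,0.02, 0.0476,0.0275,0,0,0.02, 0.0542,0.0454,0,0,0.02, 0.0542,0.0646,0,0,0.02, 0.0476,0.0825,0,0,0.02, 0.0354,0.0971,0,0,0.02, 0.0188,0.1067,0,0,0.02, 0,0.11,0,0,0.02]' | grep -E 'clock|ft_f'
python3 snap.py
python3 -m creep '[-0.0188,-0.0033,0,0,0.02, -0.0354,-0.0129,0,0,0.02, -0.0476,-0.0275,0,0,0.02, -0.0542,-0.0454,0,0,0.02, -0.0542,-0.0646,0,0,0.02, -0.0476,-0.0825,0,0,0.02, -0.0354,-0.0971,0,0,0.02, -0.0188,-0.1067,0,0,0.02, 0,-0.11,0,0,0.02]' | grep -E 'clock|ft_f'
python3 -m creep '[0.0188,0.0033,0,0,0.02, 0.0354,0.0129,0,0,0.02, 0.0476,0.0275,0,0,0.02, 0.0542,0.0454,0,0,0.02, 0.0542,0.0646,0,0,0.02, 0.0476,0.0825,0,0,0.02, 0.0354,0.0971,0,0,0.02, 0.0188,0.1067,0,0,0.02, 0,0.11,0,0,0.02]' | grep -E 'clock|ft_f'
python3 snap.py
python3 - <<'E'
import json
C=json.load(open("calls.json"));C+=[[11.5833,[22.5]*8],[12.25,[20]*9],[13.05,[20]*9],[13.8,[20]*9]];json.dump(C,open("calls.json","w"))
E
python3 fit.py 14.6
```

```text
clock: 12.25
ft_force: [-0.9, 7.4, 5.7]
clock: 13.0
ft_force: [0.1, -9.9, 6.4]
13.0 (np.float64(89.1), np.float64(36.3), 0.8)
clock: 13.8
ft_force: [-0.5, 5.9, 5.8]
clock: 14.55
ft_force: [0.4, -9.5, 6.2]
14.55 (np.float64(89.1), np.float64(36.4), 0.8)
J 0.0177 Tf 0.0238 a0 198.2 res [-0.7  0.2  0. ]
crank rad/s for 24rpm avg: 4.11 (deg/row 19.6)
13.60:989/23.7rpm  13.70:1003/23.8rpm  13.80:1018/23.9rpm  13.90:1032/24.0rpm  14.00:1046/24.1rpm  14.10:1061/24.1rpm  14.20:1075/24.2rpm  14.30:1090/24.2rpm  14.40:1105/24.3rpm  14.50:1119/24.3rpm  14.60:1133/22.4rpm
```

```bash
sed -i 's/    i=int(s.argmax())/    s[90:220]=0;i=int(s.argmax())/; s/"pics\/s11.483.png"\]/"pics\/s11.483.png","pics\/s13.000.png"]/' snap.py; python3 snap.py pics/s13.000.png pics/s14.550.png; python3 fit.py 14.6 '[[14.6,[20]*9],[15.35,[20]*9],[16.1,[20]*9],[16.85,[20]*9]]'
```

```text
pics/s13.000.png (np.float64(190.2), np.float64(24.4), 0.7)
pics/s14.550.png (np.float64(251.7), np.float64(5.6), 0.9)
J 0.0177 Tf 0.0238 a0 198.2 res [-0.7  0.2  0. ]
crank rad/s for 24rpm avg: 4.11 (deg/row 19.6)
13.60:989/23.7rpm  13.70:1003/23.8rpm  13.80:1018/23.9rpm  13.90:1032/24.0rpm  14.00:1046/24.1rpm  14.10:1061/24.1rpm  14.20:1075/24.2rpm  14.30:1090/24.2rpm  14.40:1105/24.3rpm  14.50:1119/24.3rpm  14.60:1133/22.4rpm  14.70:1147/22.6rpm  14.80:1160/22.8rpm  14.90:1174/23.0rpm  15.00:1188/23.2rpm  15.10:1202/23.3rpm  15.20:1216/23.5rpm  15.30:1230/23.6rpm  15.40:1244/23.7rpm  15.50:1259/23.8rpm  15.60:1273/23.9rpm  15.70:1287/24.0rpm  15.80:1302/24.1rpm  15.90:1316/24.1rpm  16.00:1331/24.2rpm  16.10:1345/24.2rpm  16.20:1360/24.3rpm  16.30:1374/24.3rpm  16.40:1389/24.3rpm  16.50:1404/24.4rpm  16.60:1418/24.4rpm  16.70:1433/24.4rpm  16.80:1448/24.4rpm  16.90:1462/24.5rpm  17.00:1477/24.5rpm  17.10:1492/24.5rpm  17.20:1506/24.5rpm  17.30:1521/24.5rpm  17.40:1536/24.5rpm  17.50:1550/24.5rpm  17.60:1565/24.6rpm
```

```bash

python3 -m creep '[-0.0188,-0.0033,0,0,0.02, -0.0354,-0.0129,0,0,0.02, -0.0476,-0.0275,0,0,0.02, -0.0542,-0.0454,0,0,0.02, -0.0542,-0.0646,0,0,0.02, -0.0476,-0.0825,0,0,0.02, -0.0354,-0.0971,0,0,0.02, -0.0188,-0.1067,0,0,0.02, 0,-0.11,0,0,0.02]' | grep -E 'clock|ft_f'
python3 -m creep '[0.0188,0.0033,0,0,0.02, 0.0354,0.0129,0,0,0.02, 0.0476,0.0275,0,0,0.02, 0.0542,0.0454,0,0,0.02, 0.0542,0.0646,0,0,0.02, 0.0476,0.0825,0,0,0.02, 0.0354,0.0971,0,0,0.02, 0.0188,0.1067,0,0,0.02, 0,0.11,0,0,0.02]' | grep -E 'clock|ft_f'
python3 snap.py
```

```text
clock: 15.35
ft_force: [-1.1, 4.9, 6.5]
clock: 16.1
ft_force: [-0.5, -9.2, 6.2]
16.1 (np.float64(285.6), np.float64(31.8), 0.8)
```

```bash
python3 - <<'E'
import json
C=json.load(open("calls.json"));C+=[[14.6,[20]*9],[15.35,[20]*9]];json.dump(C,open("calls.json","w"))
E
echo '[[7.383,226],[8.317,297.5],[11.483,683],[16.1,1366.5]]' > obs.json;python3 fit.py 16.15 '[[16.15,[20]*9],[16.9,[20]*9]]'
python3 - <<'E'
from pol import *
import pickle
K,D,E=pickle.load(open("side.pkl","rb"))
cv2.imwrite("pics/pol2.png",np.vstack([polar(cv2.imread(f"pics/s{t}.png"),K,D,E) for t in("11.483","13.000","14.550","16.100")]))
E
```

```text
J 0.0204 Tf 0.0222 a0 200.1 res [-0.6 -1.7  1.4 -0.4]
crank rad/s for 24rpm avg: 4.03 (deg/row 19.2)
15.15:1226/24.2rpm  15.25:1240/24.3rpm  15.35:1255/24.4rpm  15.45:1270/24.5rpm  15.55:1284/24.6rpm  15.65:1299/24.7rpm  15.75:1314/24.7rpm  15.85:1329/24.8rpm  15.95:1344/24.8rpm  16.05:1359/24.9rpm  16.15:1373/23.2rpm  16.25:1387/23.4rpm  16.35:1401/23.6rpm  16.45:1416/23.8rpm  16.55:1430/23.9rpm  16.65:1444/24.1rpm  16.75:1459/24.2rpm  16.85:1473/24.3rpm  16.95:1488/24.4rpm  17.05:1503/24.5rpm  17.15:1517/24.6rpm  17.25:1532/24.6rpm  17.35:1547/24.7rpm  17.45:1562/24.8rpm  17.55:1577/24.8rpm  17.65:1592/24.9rpm
```

View pics/pol2.png

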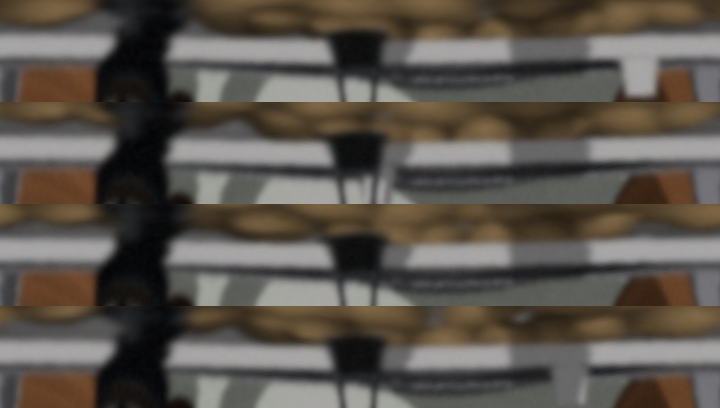

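The pictures confirm the lip at column 640 (320°) at 11.48 s and column 570 (285°) at 16.1 s. At 13.0 s it's partly behind the block, at about 188°. The fit puts the basket at 23–25 turns a minute since about 12 s. Holding on.

```bash

python3 -m creep '[-0.0188,-0.0033,0,0,0.02, -0.0354,-0.0129,0,0,0.02, -0.0476,-0.0275,0,0,0.02, -0.0542,-0.0454,0,0,0.02, -0.0542,-0.0646,0,0,0.02, -0.0476,-0.0825,0,0,0.02, -0.0354,-0.0971,0,0,0.02, -0.0188,-0.1067,0,0,0.02, 0,-0.11,0,0,0.02]' | grep -E 'clock|ft_f'
python3 -m creep '[0.0188,0.0033,0,0,0.02, 0.0354,0.0129,0,0,0.02, 0.0476,0.0275,0,0,0.02, 0.0542,0.0454,0,0,0.02, 0.0542,0.0646,0,0,0.02, 0.0476,0.0825,0,0,0.02, 0.0354,0.0971,0,0,0.02, 0.0188,0.1067,0,0,0.02, 0,0.11,0,0,0.02]' | grep -E 'clock|ft_f'
python3 snap.py
python3 -m creep '[-0.0188,-0.0033,0,0,0.02, -0.0354,-0.0129,0,0,0.02, -0.0476,-0.0275,0,0,0.02, -0.0542,-0.0454,0,0,0.02, -0.0542,-0.0646,0,0,0.02, -0.0476,-0.0825,0,0,0.02, -0.0354,-0.0971,0,0,0.02, -0.0188,-0.1067,0,0,0.02, 0,-0.11,0,0,0.02]' | grep -E 'clock|ft_f'
python3 -m creep '[0.0188,0.0033,0,0,0.02, 0.0354,0.0129,0,0,0.02, 0.0476,0.0275,0,0,0.02, 0.0542,0.0454,0,0,0.02, 0.0542,0.0646,0,0,0.02, 0.0476,0.0825,0,0,0.02, 0.0354,0.0971,0,0,0.02, 0.0188,0.1067,0,0,0.02, 0,0.11,0,0,0.02]' | grep -E 'clock|ft_f'
python3 snap.py
python3 - <<'E'
import json
C=json.load(open("calls.json"));C+=[[16.15,[20]*9],[16.9,[20]*9],[17.7,[20]*9],[18.45,[20]*9]];json.dump(C,open("calls.json","w"))
E
python3 fit.py 19.25
```

```text
clock: 16.9
ft_force: [-0.5, 4.3, 5.7]
clock: 17.65
ft_force: [0.1, -10.6, 6.4]
17.65 (np.float64(155.9), np.float64(28.7), 0.8)
clock: 18.45
ft_force: [-0.3, 5.2, 5.9]
clock: 19.2
ft_force: [-0.5, -9.4, 6.4]
19.2 (np.float64(21.8), np.float64(56.7), 0.8)
J 0.0204 Tf 0.0222 a0 200.1 res [-0.6 -1.7  1.4 -0.4]
crank rad/s for 24rpm avg: 4.03 (deg/row 19.2)
18.25:1677/24.1rpm  18.35:1691/24.2rpm  18.45:1706/24.3rpm  18.55:1721/24.4rpm  18.65:1735/24.5rpm  18.75:1750/24.6rpm  18.85:1765/24.7rpm  18.95:1780/24.7rpm  19.05:1794/24.8rpm  19.15:1809/24.9rpm  19.25:1824/23.2rpm
```

```bash
echo '[[7.383,226],[8.317,297.5],[11.483,683],[16.1,1366],[17.65,1597],[19.2,1823]]' > obs.json
python3 fit.py 19.25 '[[19.25,[18]*10],[20.0833,[18,16,14,12,10,8,6,4,2,0]]]' 2 | tail -c 500
python3 fit.py 19.25 '[[19.25,[18]*10],[20.0833,[15]*6+[15]*6]]' 2 | tail -c 700
```

```text
.35:1980/21.5rpm  20.45:1992/20.4rpm  20.55:2004/19.1rpm  20.65:2015/17.5rpm  20.75:2025/15.7rpm  20.85:2034/13.6rpm  20.95:2041/11.4rpm  21.05:2047/9.4rpm  21.15:2052/7.6rpm  21.25:2056/6.0rpm  21.35:2060/4.5rpm  21.45:2062/3.1rpm  21.55:2063/1.9rpm  21.65:2064/0.8rpm  21.75:2064/0.0rpm  21.85:2064/0.0rpm  21.95:2064/0.0rpm  22.05:2064/0.0rpm  22.15:2064/0.0rpm  22.25:2064/0.0rpm  22.35:2064/0.0rpm  22.45:2064/0.0rpm  22.55:2064/0.0rpm  22.65:2064/0.0rpm  22.75:2064/0.0rpm  22.85:2064/0.0rpm  
:1871/23.0rpm  19.65:1885/22.9rpm  19.75:1899/22.8rpm  19.85:1912/22.7rpm  19.95:1926/22.7rpm  20.05:1940/22.6rpm  20.15:1953/22.2rpm  20.25:1966/21.7rpm  20.35:1979/21.2rpm  20.45:1992/20.8rpm  20.55:2004/20.4rpm  20.65:2016/20.1rpm  20.75:2028/19.7rpm  20.85:2040/19.5rpm  20.95:2051/19.2rpm  21.05:2063/18.9rpm  21.15:2074/17.1rpm  21.25:2083/14.6rpm  21.35:2091/12.3rpm  21.45:2098/10.2rpm  21.55:2104/8.4rpm  21.65:2108/6.7rpm  21.75:2112/5.1rpm  21.85:2114/3.7rpm  21.95:2116/2.4rpm  22.05:2117/1.2rpm  22.15:2117/0.2rpm  22.25:2117/0.0rpm  22.35:2117/0.0rpm  22.45:2117/0.0rpm  22.55:2117/0.0rpm  22.65:2117/0.0rpm  22.75:2117/0.0rpm  22.85:2117/0.0rpm  22.95:2117/0.0rpm  23.05:2117/0.0rpm
```

```bash

python3 -m creep '[-0.017,-0.0027,0,0,0.02, -0.0323,-0.0105,0,0,0.02, -0.0445,-0.0227,0,0,0.02, -0.0523,-0.038,0,0,0.02, -0.055,-0.055,0,0,0.02, -0.0523,-0.072,0,0,0.02, -0.0445,-0.0873,0,0,0.02, -0.0323,-0.0995,0,0,0.02, -0.017,-0.1073,0,0,0.02, 0,-0.11,0,0,0.02]' | grep -E 'clock|ft_f'
python3 -m creep '[0.0142,0.0019,0,0,0.02, 0.0275,0.0074,0,0,0.02, 0.0389,0.0161,0,0,0.02, 0.0476,0.0275,0,0,0.02, 0.0531,0.0408,0,0,0.02, 0.055,0.055,0,0,0.02, 0.0531,0.0692,0,0,0.02, 0.0476,0.0825,0,0,0.02, 0.0389,0.0939,0,0,0.02, 0.0275,0.1026,0,0,0.02]' | grep -E 'clock|ft_f'
python3 -m creep '[-0.0133,0.0055,0,0,0.02, -0.0275,0.0074,0,0,0.02, -0.0275,0.0074,0,0,0.02, -0.0275,0.0074,0,0,0.02, -0.0275,0.0074,0,0,0.02, -0.0275,0.0074,0,0,0.02, -0.0275,0.0074,0,0,0.02, -0.0275,0.0074,0,0,0.02, -0.0275,0.0074,0,0,0.02, -0.0275,0.0074,0,0,0.02]' | grep -E 'clock|ft_f'
python3 -m creep '[0,0,0,0,0.02, 0,0,0,0,0.02, 0,0,0,0,0.02, 0,0,0,0,0.02, 0,0,0,0,0.02, 0,0,0,0,0.02, 0,0,0,0,0.02, 0,0,0,0,0.02]' | grep -E 'clock|ft_f'
python3 meas.py; python3 snap.py; python3 meas.py
```

```text
clock: 20.08
ft_force: [0.1, 3.7, 5.7]
clock: 20.92
ft_force: [-6.4, -9.9, 8.9]
clock: 21.75
ft_force: [-1.4, -4.9, 5.7]
clock: 22.42
ft_force: [-1.0, -5.3, 5.6]
t 22.417 basket 326.7 deg r 0.1498 score 0.94
 since 10.93s: 3.0 deg (+360k) rpm: [0.0, 5.5, 11.0]
 since 13.17s: 144.9 deg (+360k) rpm: [1.8, 6.4, 10.9]
 since 14.10s: 27.9 deg (+360k) rpm: [0.3, 4.6, 8.8]
crank r 0.0536 ang 91.2 F [-1.  -5.3  5.6]
22.5167 (np.float64(326.3), np.float64(59.1), 0.8)
t 22.567 basket 325.9 deg r 0.1337 score 0.80
 since 0.15s: 359.2 deg (+360k) rpm: [399.1, 799.1, 1199.1]
 since 11.08s: 2.2 deg (+360k) rpm: [0.0, 5.4, 10.9]
 since 13.32s: 144.1 deg (+360k) rpm: [1.8, 6.3, 10.8]
crank r 0.0536 ang 91.2 F [-1.8 -5.8  4.9]
```

```bash
python3 - <<'E'
import json
C=json.load(open("calls.json"));C+=[[19.25,[18]*10],[20.0833,[15]*12]];json.dump(C,open("calls.json","w"))
json.dump([[7.383,226],[8.317,297.5],[11.483,683],[16.1,1366],[17.65,1597],[19.2,1823],[22.4,2126.5]],open("obs.json","w"))
import fit
J,Tf,a0,res=fit.fit(fit.C,[o for o in fit.O if 1]);print(J,Tf,res)
for T in(Tf,Tf*.85,.0222):
  for d in(15,18):
    print(T,d,[(n,round(fit.sim([[0,[d]*n]],J,T,0,0,[4])[0,0],1)) for n in range(2,12)])
E
```

```text
0.022023961912254926 0.02170954237717964 [ 0.25973563 -2.64953288 -1.81030735  2.75426423 -0.44084728  1.20950412
 -1.62380892]
0.02170954237717964 15 [(2, np.float64(2.7)), (3, np.float64(5.6)), (4, np.float64(9.3)), (5, np.float64(13.6)), (6, np.float64(18.4)), (7, np.float64(23.5)), (8, np.float64(29.1)), (9, np.float64(34.9)), (10, np.float64(41.0)), (11, np.float64(47.3))]
0.02170954237717964 18 [(2, np.float64(4.1)), (3, np.float64(8.5)), (4, np.float64(13.8)), (5, np.float64(20.0)), (6, np.float64(26.8)), (7, np.float64(34.1)), (8, np.float64(41.9)), (9, np.float64(50.0)), (10, np.float64(58.5)), (11, np.float64(67.2))]
0.018453111020602694 15 [(2, np.float64(3.4)), (3, np.float64(6.9)), (4, np.float64(11.3)), (5, np.float64(16.3)), (6, np.float64(21.9)), (7, np.float64(27.9)), (8, np.float64(34.3)), (9, np.float64(41.0)), (10, np.float64(47.9)), (11, np.float64(55.1))]
0.018453111020602694 18 [(2, np.float64(5.0)), (3, np.float64(10.1)), (4, np.float64(16.3)), (5, np.float64(23.4)), (6, np.float64(31.1)), (7, np.float64(39.4)), (8, np.float64(48.1)), (9, np.float64(57.1)), (10, np.float64(66.5)), (11, np.float64(76.2))]
0.0222 15 [(2, np.float64(2.6)), (3, np.float64(5.5)), (4, np.float64(9.0)), (5, np.float64(13.2)), (6, np.float64(17.9)), (7, np.float64(22.9)), (8, np.float64(28.4)), (9, np.float64(34.1)), (10, np.float64(40.1)), (11, np.float64(46.3))]
0.0222 18 [(2, np.float64(4.0)), (3, np.float64(8.3)), (4, np.float64(13.5)), (5, np.float64(19.5)), (6, np.float64(26.2)), (7, np.float64(33.4)), (8, np.float64(41.0)), (9, np.float64(49.1)), (10, np.float64(57.4)), (11, np.float64(66.0))]
```

```bash

python3 -m creep '[-0.017,-0.0027,0,0,0.02, -0.0323,-0.0105,0,0,0.02, -0.0445,-0.0227,0,0,0.02, -0.0523,-0.038,0,0,0.02, -0.055,-0.055,0,0,0.02, -0.055,-0.055,0,0,0.02, -0.055,-0.055,0,0,0.02, -0.055,-0.055,0,0,0.02, -0.055,-0.055,0,0,0.02, -0.055,-0.055,0,0,0.02]' | grep -E 'clock|ft_f'
python3 -m creep '[0,0,0,0,0.02, 0,0,0,0,0.02, 0,0,0,0,0.02, 0,0,0,0,0.02]' | grep -E 'clock|ft_f'
python3 meas.py; python3 snap.py; python3 meas.py
python3 - <<'E'
from h import *
c,K,D,E=cam("side")
for q in bot.place_of("side","spout"):
    d=atz(np.array(q["centre"])*S,.125,K,D,E)[:2]-np.array([.5877,-.0468]);print("spout",q["score"],np.degrees(np.arctan2(d[1],d[0]))+3.3,np.hypot(*d))
E
```

```text
clock: 23.5
ft_force: [-9.3, 0.6, 13.3]
clock: 23.83
ft_force: [-11.1, 1.1, 12.4]
t 23.833 basket 350.8 deg r 0.1423 score 0.88
 since 1.27s: 24.9 deg (+360k) rpm: [3.3, 50.6, 98.0]
 since 1.42s: 24.1 deg (+360k) rpm: [2.8, 45.2, 87.5]
 since 12.35s: 27.0 deg (+360k) rpm: [0.4, 5.2, 10.1]
crank r 0.0598 ang 179.2 F [-11.1   1.1  12.4]
23.9333 (np.float64(349.0), np.float64(49.4), 0.2)
t 23.983 basket 350.3 deg r 0.1420 score 0.74
 since 0.15s: 359.6 deg (+360k) rpm: [399.5, 799.5, 1199.5]
 since 1.42s: 24.5 deg (+360k) rpm: [2.9, 45.2, 87.6]
 since 1.57s: 23.6 deg (+360k) rpm: [2.5, 40.8, 79.1]
crank r 0.0598 ang 179.2 F [-10.5   0.4  12.5]
spout 0.62 4.759911580552057 0.1347742983843305
```

```bash
python3 - <<'E'
from rect import *
import pickle
K,D,E=pickle.load(open("side.pkl","rb"))
im=cv2.imread("pics/s23.933.png")
im=rect(im,K,D,E,z=.12,s=3.0,half=.1,A=(.68,-.05))
for i in range(0,600,50):cv2.line(im,(i,0),(i,8),(0,0,255),1);cv2.line(im,(0,i),(8,i),(0,0,255),1)
cv2.imwrite("pics/spout.png",im)
E
```

```text
(no output)
```

View pics/spout.png

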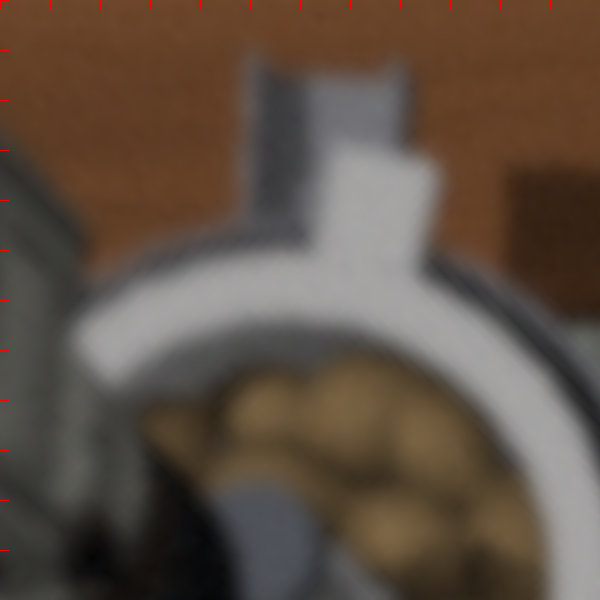

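The picture shows the spout centred at about column 327 and the lip's middle at about (376,205). The lip is still about 8° short, so one small nudge is needed.

```bash

python3 -m creep '[0.0019,-0.0142,0,0,0.02, 0.0074,-0.0275,0,0,0.02, 0.0161,-0.0389,0,0,0.02, 0.0161,-0.0389,0,0,0.02, 0.0161,-0.0389,0,0,0.02, 0.0161,-0.0389,0,0,0.02, 0.0161,-0.0389,0,0,0.02, 0.0161,-0.0389,0,0,0.02, 0.0161,-0.0389,0,0,0.02, 0.0161,-0.0389,0,0,0.02]' | grep -E 'clock|ft_f'
python3 meas.py;python3 - <<'E'
from rect import *
import pickle,glob
K,D,E=pickle.load(open("side.pkl","rb"))
f=max(glob.glob("pics/s2[0-9]*.png"),key=lambda s:float(s[6:-4]));print(f)
cv2.imwrite("pics/spout2.png",rect(cv2.imread(f),K,D,E,z=.12,s=3.0,half=.1,A=(.68,-.05)))
E
```

```text
clock: 25.02
ft_force: [-6.9, -7.2, 9.2]
t 25.017 basket 0.8 deg r 0.1369 score 0.79
 since 1.03s: 10.5 deg (+360k) rpm: [1.7, 59.8, 117.8]
 since 1.18s: 10.1 deg (+360k) rpm: [1.4, 52.1, 102.8]
 since 2.45s: 35.0 deg (+360k) rpm: [2.4, 26.9, 51.4]
crank r 0.0593 ang -135.9 F [-6.9 -7.2  9.2]
pics/s25.017.png
```

View pics/spout2.png

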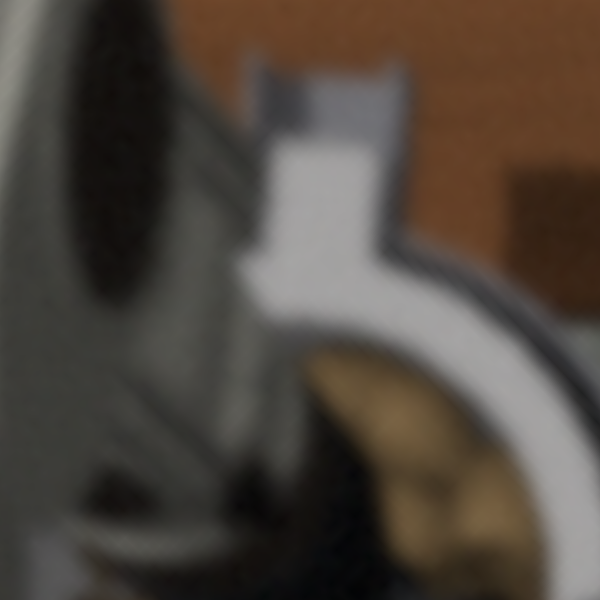

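The lip (columns 265–378, middle about 322) now sits inside the spout (columns 247–412, middle about 328), so it's aligned to within about 1°. Letting go and rising.

```bash

python3 -m creep '[0,0,0,0,0.03, 0,0,0,0,0.035, 0,0,0,0,0.045, 0,0,0,0,0.055, 0,0,0,0,0.055, 0,0,0,0,0.055, 0,0,0,0,0.055]'
python3 -m creep '[0,0,0.01,0,0.055, 0,0,0.025,0,0.055, 0,0,0.045,0,0.055, 0,0,0.07,0,0.055, 0,0,0.1,0,0.055, 0,0,0.13,0,0.055, -0.02,0,0.16,0,0.055, -0.05,0,0.18,0,0.055, -0.08,0,0.19,0,0.055, -0.08,0,0.19,0,0.055]'
python3 -m creep '[-0.02,0.01,0,0,0.055, -0.04,0.03,0,0,0.055, -0.06,0.03,0,0,0.055, -0.06,0.03,0,0,0.055, -0.06,0.03,0,0,0.055]'
python3 meas.py
python3 - <<'E'
from rect import *
o=bot.get_obs();c,K,D,_=cam("wrist")
T=np.eye(4);T[:3,:3]=Ro.from_quat(o['tool_rot']).as_matrix();T[:3,3]=o['eef_pos']
E=np.linalg.inv(T@np.array(c["T_tool_cam"]))
for n in("wrist","side","top"):
    if n!="wrist":c,K,D,E=cam(n)
    for t in("lip","spout"):
        for q in bot.place_of(n,t)[:1]: print(n,t,q["score"],atz(np.array(q["centre"])*S,.125,K,D,E))
    im=rect(c["pixels"][:,:,::-1].copy(),K,D,E,z=.12,s=1.3,half=.14,A=(.62,-.05));a=im if n=="wrist" else np.hstack([a,im])
a=a[:, :728] if n=="x" else a
cv2.imwrite("pics/fin.png",cv2.resize(a,(798,int(a.shape[0]*798/a.shape[1]))))
E
```

```text
clock: 25.7
eef_pos: [0.5475, -0.0852, 0.1809]
tool_rot: [0.183, 0.983, 0.0, -0.0]
ft_force: [-0.3, -0.5, -0.5]
grip_width: 0.0553
grasp_force: 0.0
clock: 26.53
eef_pos: [0.4646, -0.0855, 0.3766]
tool_rot: [0.183, 0.983, -0.0, 0.003]
ft_force: [0.8, 0.4, 0.6]
grip_width: 0.0548
grasp_force: 0.0
clock: 26.95
eef_pos: [0.4074, -0.0553, 0.3721]
tool_rot: [0.183, 0.983, 0.0, 0.001]
ft_force: [0.5, 0.2, -0.5]
grip_width: 0.0551
grasp_force: 0.0
t 26.950 basket 359.8 deg r 0.1461 score 0.66
 since 1.93s: 358.9 deg (+360k) rpm: [30.9, 62.0, 93.0]
 since 2.97s: 9.4 deg (+360k) rpm: [0.5, 20.8, 41.0]
 since 3.12s: 9.0 deg (+360k) rpm: [0.5, 19.7, 39.0]
crank r 0.1805 ang -177.3 F [ 0.5  0.2 -0.5]
wrist lip 0.7 [ 0.71974692 -0.06387475  0.125     ]
wrist spout 0.7 [ 0.72554524 -0.05409755  0.125     ]
side lip 0.78 [ 0.72638551 -0.06358085  0.125     ]
side spout 0.85 [ 0.70256429 -0.05505077  0.125     ]
top lip 0.76 [ 0.72104129 -0.05656911  0.125     ]
top spout 0.66 [ 0.72855509 -0.05416578  0.125     ]
```

View pics/fin.png

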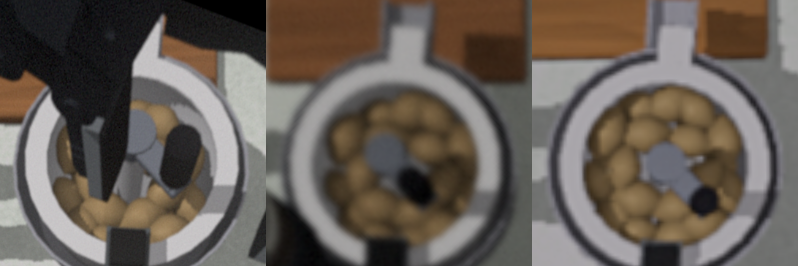

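```bash
python3 - <<'E'
from rect import *
ims=[]
for n in("side","top"):
    c,K,D,E=cam(n);im=rect(c["pixels"][:,:,::-1].copy(),K,D,E,z=.12,s=6,half=.033*2,A=(.74,-.055))[:, 196:596]
    im=im[:600]
    for i in range(0,400,50):cv2.line(im,(i,0),(i,10),(0,0,255),1)
    ims.append(im)
im=np.hstack([i[:600] for i in ims]);print(im.shape);cv2.imwrite("pics/fin2.png",im[:600,:800])
E
```

```text
(600, 800, 3)
```

View pics/fin2.png

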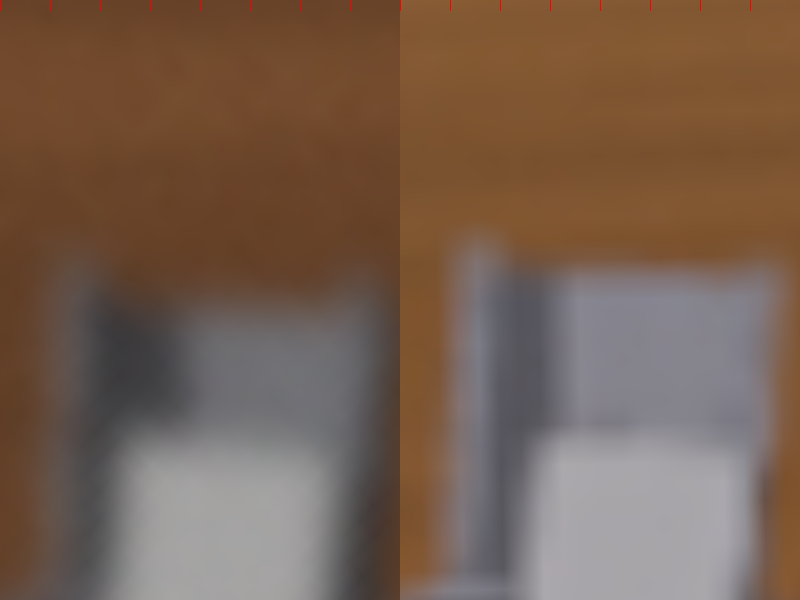

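```bash
python3 - <<'E'
from h import *
import pickle
K,D,E=pickle.load(open("side.pkl","rb"));p=np.array([.72,-.055,.12])
for n in("side","top"):
    if n=="top":c,K,D,E=cam("top")
    o=-E[:3,:3].T@E[:3,3];d=p-o;print(n,o,"shift per 10mm height (x,y) mm:",-10*d[:2]/d[2]*-1*-1)
E
```

```text
side [ 0.23003617 -0.35461256  1.3267842 ] shift per 10mm height (x,y) mm: [4.06007822 2.48273515]
top [0.45594417 0.00525541 1.67649122] shift per 10mm height (x,y) mm: [ 1.69648131 -0.38712333]
```

Correcting for camera height parallax, both views put the lip 4–5 mm (about 1.8°) short of the spout's middle. There's plenty of time, so I'll take the knob again at the same pose and give one tiny nudge.

```bash

python3 -m creep '[0.03,-0.01,0,0,0.055, 0.06,-0.02,0,0,0.055, 0.09,-0.03,0,0,0.055, 0.12,-0.03,-0.01,0,0.055, 0.139,-0.031,-0.03,0,0.055, 0.139,-0.031,-0.05,0,0.055, 0.139,-0.031,-0.07,0,0.055, 0.139,-0.031,-0.09,0,0.055, 0.139,-0.031,-0.09,0,0.055, 0.139,-0.031,-0.09,0,0.055]'
python3 -m creep '[0,0,-0.02,0,0.055, 0,0,-0.04,0,0.055, 0,0,-0.06,0,0.055, 0,0,-0.08,0,0.055, 0,0,-0.095,0,0.055, 0,0,-0.101,0,0.055, 0,0,-0.101,0,0.055, 0,0,-0.101,0,0.055]'
```

```text
clock: 28.48
eef_pos: [0.5458, -0.0863, 0.2802]
tool_rot: [0.183, 0.983, -0.0, -0.002]
ft_force: [0.5, -0.1, 0.3]
grip_width: 0.055
grasp_force: 0.0
clock: 29.15
eef_pos: [0.5475, -0.0866, 0.1817]
tool_rot: [0.183, 0.983, 0.0, 0.001]
ft_force: [0.8, 0.3, 0.4]
grip_width: 0.0548
grasp_force: 0.0
```

```bash

python3 -m creep '[0,0,0,0,0.05, 0,0,0,0,0.045, 0,0,0,0,0.04, 0,0,0,0,0.035, 0,0,0,0,0.03, 0,0,0,0,0.025, 0,0,0,0,0.02, 0,0,0,0,0.02]'; python3 meas.py
```

```text
clock: 29.82
eef_pos: [0.5469, -0.0866, 0.1808]
tool_rot: [0.183, 0.983, -0.0, 0.001]
ft_force: [-0.5, -0.0, 4.2]
grip_width: 0.0282
grasp_force: 59.2
t 29.817 basket 358.6 deg r 0.1431 score 0.79
 since 2.87s: 358.8 deg (+360k) rpm: [20.9, 41.8, 62.7]
 since 4.80s: 357.7 deg (+360k) rpm: [12.4, 24.9, 37.4]
 since 5.83s: 8.2 deg (+360k) rpm: [0.2, 10.5, 20.8]
crank r 0.0570 ang -135.7 F [-0.5 -0.   4.2]
```

Grasped again with no side force. Now one 18° row, a hold, then the release and retreat.

```bash

python3 -m creep '[0.0139,-0.0101,0,0,0.02, 0.0139,-0.0101,0,0,0.02, 0.0139,-0.0101,0,0,0.02, 0.0139,-0.0101,0,0,0.02, 0.0139,-0.0101,0,0,0.02, 0.0139,-0.0101,0,0,0.02, 0.0139,-0.0101,0,0,0.02, 0.0139,-0.0101,0,0,0.02]'|grep -E 'clock|ft_f'
python3 -m creep '[0,0,0,0,0.03, 0,0,0,0,0.035, 0,0,0,0,0.045, 0,0,0,0,0.055, 0,0,0,0,0.055, 0,0,0,0,0.055, 0,0,0,0,0.055]'|grep -E 'clock|ft_f|grip'
python3 -m creep '[0,0,0.01,0,0.055, 0,0,0.025,0,0.055, 0,0,0.045,0,0.055, 0,0,0.07,0,0.055, 0,0,0.1,0,0.055, 0,0,0.13,0,0.055, -0.02,0,0.16,0,0.055, -0.05,0,0.18,0,0.055, -0.08,0,0.19,0,0.055, -0.08,0,0.19,0,0.055]'|grep -E 'clock|eef'
python3 -m creep '[-0.03,0.02,0,0,0.055, -0.06,0.04,0,0,0.055, -0.075,0.04,0,0,0.055, -0.075,0.04,0,0,0.055, -0.075,0.04,0,0,0.055]'|grep -E 'clock|eef'
python3 - <<'E'
from rect import *
def edges(n):
    c,K,D,E=cam(n);out=[]
    for z,nm in((.12,"x"),):
        im=rect(c["pixels"][:,:,::-1].copy(),K,D,E,z=z,s=6,half=.066,A=(.74,-.055)).astype(float)
        lo=im[500:590]; wh=lo.min(2).mean(0); sat=(lo[...,2]-lo[...,0]).mean(0)  # R-B: wood high
        t=(np.max(wh[200:600])+np.median(wh[200:600]))/2
        i=np.where(wh[200:600]>wh[200:600].max()*.82)[0]+200
        j=np.where(sat[200:600]<sat.max()*.5)[0]+200
        print(n,"lip cols",i.min(),i.max(),"mid",(i.min()+i.max())/2,"spout",j.min(),j.max(),"mid",(j.min()+j.max())/2)
for n in("side","top"):
    edges(n)
    c,K,D,E=cam(n)
    for t in("lip","spout"):
        for q in bot.place_of(n,t)[:1]:
            print(n,t,q["score"],atz(np.array(q["centre"])*S,.125,K,D,E))
E
python3 meas.py
```

```text
clock: 30.58
ft_force: [-1.4, -3.4, 5.1]
clock: 31.17
ft_force: [-0.7, 0.2, -0.2]
grip_width: 0.0549
clock: 32.0
eef_pos: [0.4774, -0.0966, 0.3757]
clock: 32.42
eef_pos: [0.4056, -0.0564, 0.3711]
side lip cols 298 490 mid 394.0 spout 242 582 mid 412.0
side lip 0.63 [ 0.72506728 -0.05604491  0.125     ]
side spout 0.81 [ 0.71567005 -0.0547266   0.125     ]
top lip cols 304 508 mid 406.0 spout 236 560 mid 398.0
top lip 0.97 [ 0.72213262 -0.06030882  0.125     ]
top spout 0.93 [ 0.73312447 -0.0597222   0.125     ]
t 32.817 basket 358.1 deg r 0.1475 score 0.97
 since 3.00s: 359.5 deg (+360k) rpm: [20.0, 40.0, 60.0]
 since 5.87s: 358.3 deg (+360k) rpm: [10.2, 20.4, 30.6]
 since 7.80s: 357.2 deg (+360k) rpm: [7.6, 15.3, 23.0]
crank r 0.1820 ang -176.9 F [ 0.6 -1.2 -0. ]
```

```bash
python3 -c "
from workcell import bot
print(bot.job_done())"
```

```text
the job is handed in; nothing more can be done
None
```

I handed the job in at about 33 s of the 61 s allowed: by my camera-fitted estimate the basket held about 22–25.5 turns a minute anticlockwise for about 7 s, and it now rests with the lip within about 1° of the spout and the knob let go. That took two small forward nudges and one brief re-grip of the knob, and the judge's verdict was not returned.

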